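# Nest the turned bowl set

## Task

Put this set of three turned wooden vessels together for packing. First stand the fallen small beaker upright on the bench and let go of it; then set the medium bowl inside the large bowl; then take the small beaker again and set it inside the medium bowl, so that each sits upright and flat on the floor of the next. Set them down gently without dropping or ramming them, leave the large bowl where it stands, and do not disturb the chuck, the square blank or the gouge.

Things in the scene. Friction and masses are not known exactly. Their poses are not given: they have to be found in the camera images.
- large: Large turned bowl, plain brown wood, upright, mouth up. 196 mm across the rim, 78 high, wall 8, floor 8 thick. Outside widens from 156 mm across at the foot to 196 at 24 mm height, upright above; flat inner floor about 140 across. About 0.42 kg. Origin: centre of its underside; z up its axis to the mouth.
- medium: Medium turned bowl, same wood, upright, mouth up. 132 mm across the rim, 62 high, wall 8, floor 8 thick. Outside widens from 100 mm across at the foot to 132 at 20 mm height, upright above: pinch the rim from above. Inner floor about 84 across. About 0.2 kg. Origin: centre of underside; z up its axis. Centred in the large bowl it leaves 24 mm all round, its rim 8 mm below the large rim.
- small: Small turned beaker, same wood, straight cylinder 58 mm across, 74 high, wall 7, floor 8 thick. Starts lying on its side, axis 29 mm above the bench. About 0.1 kg. Origin: centre of the outside of its closed base; z along its axis from base to open mouth (level at start, up when standing). Centred in the medium bowl it leaves 29 mm all round, its rim 20 mm above the medium rim.
- chuck: Bystander: steel four-jaw lathe chuck lying on its back, 96 mm across, 58 mm high, heavy. Origin at the centre of its underside.
- blank: Bystander: square light-wood turning blank lying on the bench, 55 mm wide (x), 110 mm long (y), 55 mm high. Origin at the centre of its underside.
- gouge: Bystander: short turning gouge, 210 mm long, lying across the bench, dark wooden handle (26 mm thick) to its -x side and steel blade to +x. Origin on its underside where handle and ferrule meet.
Things that resemble listed ones, but are neither listed nor needed, are in the scene too. Leave any pink or turquoise look-alike of the small alone. Leave any orange look-alike of the large alone.

How it is judged:
By the outcome, as a careful person would: the job done as asked, in the order asked, and still so for the second after the job is handed in, with the robot touching nothing.
It also fails if it takes over 67 s, if anything falls off the work surface, if the arm or the gripper's body presses on something with over 40 N, if the wrist force passes 120 N, or if a joint passes its speed limit or range.

## Robot

A 6-joint arm with a two-finger parallel gripper is mounted at the origin on the work surface. World frame = base frame: x ahead of the robot, y to its left, z up, the work surface at z = 0. Lengths are in m, angles in rad, forces in N, time in s.
With the tool pointing down it reaches from about 0.275 to 1 m from the base axis. Payload 8.4 kg.
Tool frame: the origin (TCP) lies between the finger pads; the fingertips stand 22 mm ahead of it and the grasp point (between the pads) lies 3 mm ahead of it; z points along the fingers, y is the line along which they close (so a half turn about z gives the same grasp; the last joint's range is limited). The gripper opens to 85 mm and grips with 20 to 120 N. Pads are 22 mm wide; open, the fingers measure 114 mm over their backs; the gripper's body (76 mm by 85 mm) begins 54 mm behind the grasp point. The pads swing forward as they close: fully open they stand 13 mm farther back than shut.
Start: joints at [-1.216, 0.353, 1.633, -0, 1.155, -0.002], TCP at [0.218, -0.586, 0.253] pointing down, gripper open.
Joint ranges: [-2.63, 2.63], [-0.92, 2.1], [0.06, 2.66], [-1.3, 4.44], [0, 2.69], [-3.02, 3.02]. Speed limits (rad/s): [2.22, 2.22, 2.79, 3.14, 3.14, 3.14].

## Interface

Orientations are given as a unit quaternion [x, y, z, w].
In Python, from bench import sensors, grab_frame, camera_model, r gives the robot as it stands.
- The arm moves only by the tool move_arm, never from a script. Its argument "increments" is a list of rows, each a list of 5 numbers: the shift along the tool's x, y, z scaled (see below), then the turn about the tool's z scaled (see below), then the opening, from 0 (shut) to 1 (fully open). A call has 1 to 5 rows; each row is the pose to reach, as a shift and turn from the pose commanded when the call began, along the tool's axes at that moment, turning the shorter way round; what a row does not reach only later rows make up. The controller multiplies each number of a shift by 15 cm and each number of a turn by 180 degrees. A row lasts 1/10 s, in which the tool goes at most 50 mm and 8.59 degrees, less where a joint would pass 70% of its speed; a pose out of reach is approached as far as the arm can. A call with a number of a shift or a turn outside -1 to 1 is refused whole. A call with a gripper value outside its range is refused whole. The fingers move at their own pace and stop on an object; the grip force is fixed at half the most. Time passes only in rows, so rows that repeat a pose let the fingers close. It gives the time, the measured TCP pose, the force, the opening and the grip force at its end, in the units of the state.
- sensors.get_state(): the state, without advancing time (a new reading comes with each control period).
- grab_frame(name): name is "scene" or "top"; returns (picture, depth): 480x640x3 uint8, blue, green, red; 480x640 float32, m along the optical axis (not along the pixel's ray), 0 where there is no reading.
- camera_model(name): a dict with "fx", "fy", "cx", "cy" (pixels), "k1" (the pictures are not rectified: a ray, as slopes to the right and down, at radius r is drawn at 1 + k1 r^2 times it, then the intrinsics apply), "R" (3x3) and "t" (3): a world point X has camera coordinates R X + t. Camera axes: x right, y down, z forward; pixel columns grow to the right and rows downward; lengths in m; the calibration is good to about 2 mm. A picture is of the moment at which its call begins. camera_model takes no time and is no camera call.
- r.finish_job(): hands the job in; it is judged then, once.
The state is a dict: "time": time; "q": joint angles; "dq": joint speeds; "joint_efforts": joint torques, N m; "eef_pos": TCP position; "ee_rot": TCP orientation; "contact_force": force on the tool from outside, world axes, zero at the start; "ft_torque": the same for the moment, N m; "gripper_width": finger opening in m; "gripper_force": force on a finger pad.
Only numpy, scipy, OpenCV 4.12 (cv2) and the standard library are available. Lean on these libraries where they do the work, as an engineer would, in place of code of your own. Each camera call takes 0.05 s, during which the arm holds its last target. There are 200 camera calls.

## Working session

There is one attempt and no reset: what is moved stays moved. The work goes in short steps, Python scripts to look and compute and a tool call to move; the robot and the scene stay as the last step left them, time stands still between calls to the robot, and variables do not carry over. Pictures are saved under pics/ and viewed, at most 10 in all, crops included, and the job is handed in when it is done.

Besides the shell and the picture viewer there is one more tool, called after "Emit:" by a JSON object that holds its "fn" and its "kwargs", one argument or row to a line. move_arm: Moves the arm, as the interface text tells. Shifts and turns lie within -1 to 1; 1 stands for 15 cm of shift or 180 degrees of turn. Its arguments: {"type":"object","properties":{"increments":{"type":"array","items":{"type":"array","items":{"type":"number","minimum":-1,"maximum":1}}}},"required":["increments"]}

```bash
ls; mkdir -p pics; python3 - <<'E'
from bench import sensors, grab_frame, camera_model, r
import cv2,numpy as np
for n in("scene","top"):
    p,d=grab_frame(n); cv2.imwrite(f"pics/{n}0.png",p); np.savez(f"{n}0.npz",p=p,d=d)
    m=camera_model(n); print(n,{k:np.round(v,4).tolist() for k,v in m.items()})
s=sensors.get_state(); print(s)
E
```

```text
pics
scene {'fx': 539.3092, 'fy': 539.3092, 'cx': 315.0712, 'cy': 241.6182, 'k1': 0.0112, 'R': [[0.7645, 0.6446, 0.004], [0.46, -0.5412, -0.7039], [-0.4515, 0.54, -0.7103]], 't': [-0.3912, -0.1838, 1.7177]}
top {'fx': 609.6746, 'fy': 609.6746, 'cx': 319.4184, 'cy': 235.651, 'k1': -0.1558, 'R': [[-0.0127, -0.9999, -0.0074], [-0.9924, 0.0135, -0.1223], [0.1224, 0.0058, -0.9925]], 't': [0.0343, 0.4921, 1.6796]}
{'time': 0.1, 'q': array([-1.21638316e+00,  3.53607719e-01,  1.63405804e+00,  1.16384980e-05,
        1.15522299e+00, -2.37956071e-03]), 'dq': array([-0.00030568, -0.00205186, -0.00055985,  0.00018828,  0.0002356 ,
        0.00063019]), 'joint_efforts': array([-6.08740847e-04, -6.06354904e+01, -3.42818928e+01, -7.01363729e-05,
        4.00791483e-03,  3.06020979e-05]), 'eef_pos': array([ 0.21816793, -0.58525073,  0.25261948]), 'ee_rot': array([ 9.84129737e-01,  1.77449262e-01, -1.08239269e-04, -6.38968189e-04]), 'contact_force': array([ 0.23846129, -0.35164014, -0.29798924]), 'ft_torque': array([ 0.03921284,  0.05696372, -0.05303606]), 'gripper_force': 0.0, 'gripper_width': 0.08551431355467375}
```

View pics/scene0.png

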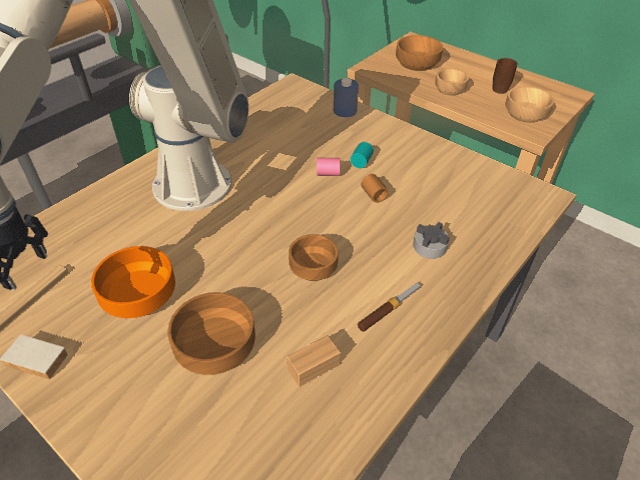

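View pics/top0.png

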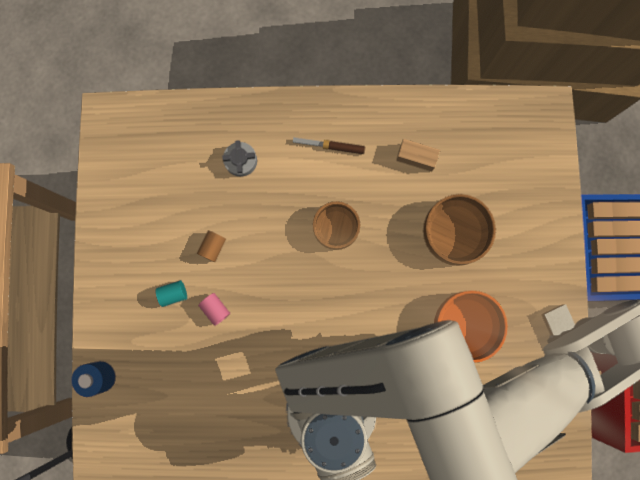

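The scene holds these things, with pixels given as scene / top:
- **Plain brown beaker:** (375,188) / (211,246). Its possible confusions are the pink one at (328,167) / (214,309), the teal one at (362,155) / (171,293), and a dark cup on the far side table at scene (505,75).
- **Brown large bowl:** (212,332) / (460,229). Its possible confusions are the orange one at (134,281) / (472,325) and bowls on the side table.
- **Medium bowl:** (313,257) / (337,225).

I choose the plain brown ones on the bench, and check the beaker in a crop.

```bash
cat > h.py <<'E'
from bench import sensors, grab_frame, camera_model, r
import cv2,numpy as np
def cloud(n,d):
    m=camera_model(n); v,u=np.mgrid[0:480,0:640].astype(float)
    K=np.array([[m['fx'],0,m['cx']],[0,m['fy'],m['cy']],[0,0,1.]])
    s=cv2.undistortPoints(np.stack([u.ravel(),v.ravel()],1)[:,None],K,np.array([m['k1'],0,0,0,0.]))[:,0].reshape(480,640,2)
    c=np.dstack([s*d[...,None],d]); return (c-np.ravel(m['t']))@np.array(m['R'])  # R^T(c-t)
def box(P,u0,v0,u1,v1): 
    q=P[v0:v1,u0:u1].reshape(-1,3); return q
def circ(q):
    A=np.c_[2*q[:,:2],np.ones(len(q))]; s=np.linalg.lstsq(A,(q[:,:2]**2).sum(1),rcond=None)[0]
    return s[:2],np.sqrt(s[2]+s[0]**2+s[1]**2)
def state():
    s=sensors.get_state(); R=cv2.Rodrigues(np.zeros(3))[0]
    from scipy.spatial.transform import Rotation as Ro
    return s,Ro.from_quat(s['ee_rot']).as_matrix()
E
python3 - <<'E'
from h import *
p,d=[np.load('top0.npz')[k] for k in 'pd']; P=cloud('top',d)
print('bench z',np.median(box(P,300,280,330,300)[:,2]))
for nm,b,z in(('large',(415,185,505,275),.078),('medium',(305,192,370,258),.062)):
    q=box(P,*b); print(nm,'top',np.percentile(q[:,2],99)); 
    q=q[abs(q[:,2]-z)<.005]; c,R=circ(q); print(c,R,len(q))
q=box(P,190,225,232,268); q=q[q[:,2]>.03]; print('small',len(q),cv2.minAreaRect((q[:,:2]*1000).astype(np.float32)),q.mean(0),q[:,2].max())
for nm,b in(('chuck',(215,135,262,180)),('blank',(390,132,442,176)),('gouge',(280,130,370,160))):
    q=box(P,*b); q=q[q[:,2]>.008]; print(nm,q.min(0),q.max(0))
for nm,b in(('pink',(195,290,232,328)),('teal',(150,278,190,308))):
    q=box(P,*b); q=q[q[:,2]>.02]; print(nm,q.min(0),q.max(0))
s=np.load('scene0.npz')['p'][165:210,350:400]; t=p[222:270,185:237]
cv2.imwrite('pics/crop.png',np.hstack([cv2.resize(s,(400,360),interpolation=2),cv2.resize(t,(390,360),interpolation=2)]))
E
```

```text
bench z -0.0007589031205567616
large top 0.08237949686075054
[ 0.50118123 -0.36056748] 0.09382520912396411 520
medium top 0.06721146502201761
[ 0.51966085 -0.01875519] 0.06181831547568609 311
small 519 ((390.1825866699219, 183.20919799804688), (391.9057312011719, 73.50642395019531), 62.68674850463867) [0.46312385 0.32499918 0.07965338] 1.7273865963956572
chuck [0.28312278 0.01795756 0.00808871] [0.79457829 0.3285682  1.7273866 ]
blank [ 0.28312278 -0.33062348  0.00812369] [0.79011788 0.01795756 1.7273866 ]
gouge [ 0.28312278 -0.11634513  0.00801421] [0.80728635 0.12754317 1.7273866 ]
pink [0.24642473 0.01795756 0.02116316] [0.3350089  0.36933325 1.7273866 ]
teal [0.28312278 0.01795756 0.02032516] [0.37209139 0.48917567 1.7273866 ]
```

View pics/crop.png

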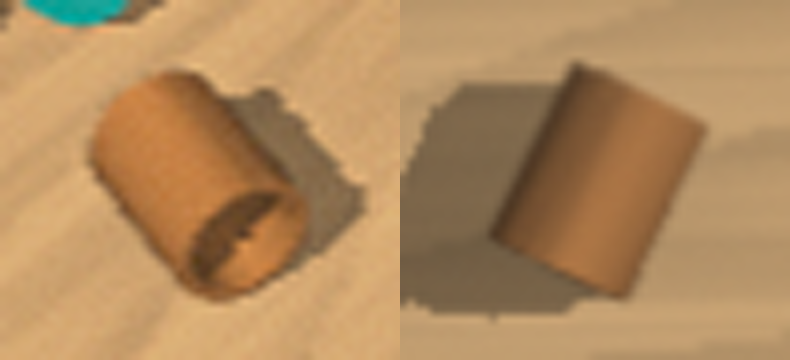

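The left crop (scene) shows the plain brown beaker with its open mouth at the lower right, around (385,197) in the full picture. That matches the upper right end in the top view, so the mouth points towards +x and a little -y. I'll redo the measurement without the invalid depth pixels.

```bash
python3 - <<'E'
from h import *
d=np.load('top0.npz')['d']; P=cloud('top',d); P[d==0]=np.nan
def g(b,lo,hi=.15):
    q=box(P,*b); return q[(q[:,2]>lo)&(q[:,2]<hi)]
q=g((190,225,232,268),.03); print('small',len(q),cv2.minAreaRect((q[:,:2]*1000).astype(np.float32)),q.mean(0),q[:,2].max())
w=np.linalg.eigh(np.cov(q[:,:2].T)); print(w)
q2=q[q[:,2]>.052]; print('ridge',len(q2),q2.mean(0),np.linalg.eigh(np.cov(q2[:,:2].T))[1])
for nm,b in(('chuck',(215,135,262,180)),('blank',(390,132,442,176)),('gouge',(280,130,370,160)),('pink',(195,290,232,328)),('teal',(150,278,190,308)),('orange',(435,285,510,320))):
    q=g(b,.008); print(nm,q.min(0),q.max(0))
for nm,b,z in(('large',(415,185,505,275),.078),('medium',(305,192,370,258),.062)):
    q=g(b,z-.004,z+.006); print(nm,circ(q),cv2.minEnclosingCircle((q[:,:2]*1000).astype(np.float32)))
# scene camera cross-check
d=np.load('scene0.npz')['d']; P=cloud('scene',d); P[d==0]=np.nan
for nm,b,z in(('large',(160,285,262,375),.078),('medium',(283,228,345,283),.062)):
    q=g(b,z-.004,z+.006); print(nm,circ(q),cv2.minEnclosingCircle((q[:,:2]*1000).astype(np.float32)))
q=g((355,170,392,205),.03,.07); print('small',len(q),cv2.minAreaRect((q[:,:2]*1000).astype(np.float32)),q[:,2].max())
q2=q[q[:,2]>.052]; print('ridge',len(q2),q2.mean(0),np.linalg.eigh(np.cov(q2[:,:2].T))[1])
E
```

```text
small 510 ((467.421630859375, 332.8076477050781), (55.13347244262695, 73.52063751220703), 62.74812698364258) [0.46630034 0.33041756 0.05057574] 0.06762115940958448
EighResult(eigenvalues=array([0.00023609, 0.00044869]), eigenvectors=array([[-0.41288993, -0.91078093],
       [-0.91078093,  0.41288993]]))
ridge 246 [0.4677564  0.33318295 0.05618941] [[-0.45503281 -0.89047467]
 [-0.89047467  0.45503281]]
chuck [0.66311569 0.20031483 0.00808871] [0.79457829 0.3285682  0.07173608]
blank [ 0.66827299 -0.33062348  0.00812369] [ 0.79011788 -0.18323523  0.06641275]
gouge [ 0.7199616  -0.11634513  0.00801421] [0.80728635 0.12754317 0.03598733]
pink [0.24009991 0.27969027 0.00801141] [0.33860743 0.37998702 0.06619443]
teal [0.29705035 0.40387997 0.00817364] [0.37903667 0.51379403 0.06536681]
orange [ 0.25052767 -0.49398149  0.0080035 ] [ 0.34942747 -0.28804451  0.0871256 ]
large (array([ 0.50112475, -0.36049966]), np.float64(0.09392735242121235)) ((502.0046081542969, -361.1773986816406), 99.07218170166016)
medium (array([ 0.51965491, -0.01876247]), np.float64(0.06187759105232513)) ((519.9673461914062, -18.69178009033203), 66.02640533447266)
large (array([ 0.4960437 , -0.36414803]), np.float64(0.09704886659075275)) ((462.82769775390625, -360.92230224609375), 140.59335327148438)
medium (array([ 0.52363559, -0.02150105]), np.float64(0.06184599273168613)) ((524.8321533203125, -19.90848159790039), 68.93667602539062)
small 342 ((473.4916687011719, 331.32427978515625), (60.36653137207031, 82.08638000488281), 62.82402420043945) 0.061363333411703296
ridge 151 [0.47313094 0.32854403 0.05536806] [[-0.42479924 -0.90528758]
 [-0.90528758  0.42479924]]
```

```bash
cat > plan.py <<'E'
import numpy as np, math
from h import sensors
from scipy.spatial.transform import Rotation as Ro
def cur():
    s=sensors.get_state(); R=Ro.from_quat(s['ee_rot']).as_matrix()
    return np.array(s['eef_pos']),math.degrees(math.atan2(R[1,0],R[0,0]))
def plan(p,yaw,targets):
    """rows per call (shift, turn, number of rows) for tool-down poses (x,y,z,yaw deg)"""
    p=np.array(p,float)
    for t in targets:
        t=np.array(t,float)
        while True:
            c,s=math.cos(math.radians(yaw)),math.sin(math.radians(yaw))
            R=np.array([[c,s,0],[s,-c,0],[0,0,-1]])
            d=R.T@(t[:3]-p); dy=(t[3]-yaw+180)%360-180
            if np.linalg.norm(d)<4e-4 and abs(dy)<.3: break
            f=min(1,.15/max(abs(d).max(),1e-9),.24/max(np.linalg.norm(d),1e-9)); g=np.clip(dy,-40,40)
            sh=np.round(d*f/.15,3); tn=round(-g/180,3)
            n=max(np.linalg.norm(sh*.15)/.05,abs(tn)*180/8.59)
            print(sh.tolist(),tn,'rows>=%.1f'%n)
            p=p+R@(sh*.15); yaw=yaw-tn*180
        print('  ->',np.round(p,4),round(yaw,1))
E
python3 - <<'E'
from plan import *
p,y=cur(); print(p,y)
plan(p,y,[(.495,.319,.20,152.8),(.495,.319,.032,152.8)])
E
```

```text
[ 0.21816793 -0.58525073  0.25261948] 20.442447126433102
[0.766, -1.0, 0.07] -0.222 rows>=4.7
[1.0, -0.223, 0.057] -0.222 rows>=4.7
[1.0, 0.518, 0.063] -0.222 rows>=4.7
[0.417, 1.0, 0.06] -0.069 rows>=3.3
[0.181, 1.0, 0.057] -0.0 rows>=3.1
[0.141, 0.782, 0.044] -0.0 rows>=2.4
  -> [0.495 0.319 0.2  ] 152.7
[-0.0, -0.0, 1.0] -0.0 rows>=3.0
[-0.0, -0.0, 0.12] -0.0 rows>=0.4
  -> [0.495 0.319 0.032] 152.7
```

Emit:
{"fn": "move_arm", "kwargs": {
  "increments": [
    [0.766, -1, 0.07, -0.222, 1],
    [0.766, -1, 0.07, -0.222, 1],
    [0.766, -1, 0.07, -0.222, 1],
    [0.766, -1, 0.07, -0.222, 1],
    [0.766, -1, 0.07, -0.222, 1]
  ]
}}

```text
time: 0.6
eef_pos: [0.2737, -0.4003, 0.242]
ee_rot: [0.862, 0.507, 0.0, -0.002]
contact_force: [-0.4, -1.4, 0.1]
gripper_width: 0.0853
gripper_force: 0.0
```

Emit:
{"fn": "move_arm", "kwargs": {
  "increments": [
    [1, -0.223, 0.057, -0.222, 1],
    [1, -0.223, 0.057, -0.222, 1],
    [1, -0.223, 0.057, -0.222, 1],
    [1, -0.223, 0.057, -0.222, 1],
    [1, -0.223, 0.057, -0.222, 1]
  ]
}}

```text
time: 1.1
eef_pos: [0.3188, -0.2561, 0.234]
ee_rot: [0.637, 0.771, 0.0, -0.0]
contact_force: [0.5, -0.1, 0.2]
gripper_width: 0.0853
gripper_force: 0.0
```

Emit:
{"fn": "move_arm", "kwargs": {
  "increments": [
    [1, 0.518, 0.063, -0.222, 1],
    [1, 0.518, 0.063, -0.222, 1],
    [1, 0.518, 0.063, -0.222, 1],
    [1, 0.518, 0.063, -0.222, 1],
    [1, 0.518, 0.063, -0.222, 1]
  ]
}}

```text
time: 1.6
eef_pos: [0.3682, -0.0941, 0.2245]
ee_rot: [0.335, 0.942, 0.0, -0.0]
contact_force: [0.2, -1.2, -0.4]
gripper_width: 0.0855
gripper_force: 0.0
```

Emit:
{"fn": "move_arm", "kwargs": {
  "increments": [
    [0.417, 1, 0.06, -0.069, 1],
    [0.417, 1, 0.06, -0.069, 1],
    [0.417, 1, 0.06, -0.069, 1],
    [0.417, 1, 0.06, -0.069, 1],
    [0.417, 1, 0.06, -0.069, 1]
  ]
}}

```text
time: 2.1
eef_pos: [0.4157, 0.0604, 0.2155]
ee_rot: [0.234, 0.972, -0.0, -0.0]
contact_force: [-0.6, -0.4, 0.4]
gripper_width: 0.0857
gripper_force: 0.0
```

Emit:
{"fn": "move_arm", "kwargs": {
  "increments": [
    [0.181, 1, 0.057, 0, 1],
    [0.181, 1, 0.057, 0, 1],
    [0.181, 1, 0.057, 0, 1],
    [0.181, 1, 0.057, 0, 1],
    [0.181, 1, 0.057, 0, 1]
  ]
}}

```text
time: 2.6
eef_pos: [0.4601, 0.2041, 0.2068]
ee_rot: [0.235, 0.972, -0.001, -0.0]
contact_force: [0.5, -0.8, 0.3]
gripper_width: 0.0855
gripper_force: 0.0
```

```bash
python3 - <<'E'
from plan import *
p,y=cur(); print(p,y)
plan(p,y,[(.495,.319,.15,152.8),(.495,.319,.032,152.8)])
E
```

```text
[0.46006659 0.20406714 0.20677991] 152.80225396849315
[0.143, 0.788, 0.379] 0.0 rows>=2.7
  -> [0.495  0.319  0.1499] 152.8
[0.0, -0.0, 0.786] 0.0 rows>=2.4
  -> [0.495 0.319 0.032] 152.8
```

Emit:
{"fn": "move_arm", "kwargs": {
  "increments": [
    [0.143, 0.788, 0.379, 0, 1],
    [0.143, 0.788, 0.379, 0, 1],
    [0.143, 0.788, 0.379, 0, 1],
    [0.143, 0.788, 0.379, 0, 1],
    [0.143, 0.788, 0.379, 0, 1]
  ]
}}

```text
time: 3.1
eef_pos: [0.4949, 0.3174, 0.1499]
ee_rot: [0.236, 0.972, -0.001, -0.001]
contact_force: [-0.4, -0.3, -0.1]
gripper_width: 0.0854
gripper_force: 0.0
```

Emit:
{"fn": "move_arm", "kwargs": {
  "increments": [
    [0, 0, 0.25, 0, 1],
    [0, 0, 0.5, 0, 1],
    [0, 0, 0.7, 0, 1],
    [0, 0, 0.786, 0, 1],
    [0, 0, 0.786, 0, 1]
  ]
}}

```text
time: 3.6
eef_pos: [0.4946, 0.3175, 0.0319]
ee_rot: [0.236, 0.972, -0.001, -0.001]
contact_force: [-0.3, -0.9, 0.7]
gripper_width: 0.0853
gripper_force: 0.0
```

Emit:
{"fn": "move_arm", "kwargs": {
  "increments": [
    [0, 0, 0, 0, 0.72],
    [0, 0, 0, 0, 0.72],
    [0, 0, 0, 0, 0.7],
    [0, 0, 0, 0, 0.7],
    [0, 0, 0, 0, 0.7]
  ]
}}

```text
time: 4.1
eef_pos: [0.4956, 0.3199, 0.0331]
ee_rot: [0.236, 0.972, 0.0, 0.0]
contact_force: [1.0, 1.3, -0.7]
gripper_width: 0.0596
gripper_force: 0.2
```

Emit:
{"fn": "move_arm", "kwargs": {
  "increments": [
    [0, 0, 0, 0, 0.685],
    [0, 0, 0, 0, 0.685],
    [0, 0, 0, 0, 0.685]
  ]
}}

```text
time: 4.4
eef_pos: [0.4956, 0.3199, 0.0332]
ee_rot: [0.236, 0.972, 0.0, 0.0]
contact_force: [-0.1, -1.0, 6.3]
gripper_width: 0.059
gripper_force: 10.4
```

Grip force scales with the commanded opening, so a light grip can let the beaker swing upright as I lift the mouth end.

Emit:
{"fn": "move_arm", "kwargs": {
  "increments": [
    [0, 0, 0, 0, 0.69],
    [0, 0, -0.03, 0, 0.69],
    [0, 0, -0.06, 0, 0.69],
    [0, 0, -0.1, 0, 0.69],
    [0, 0, -0.1, 0, 0.69]
  ]
}}

```text
time: 4.9
eef_pos: [0.4957, 0.3198, 0.0484]
ee_rot: [0.236, 0.972, 0.0, 0.0]
contact_force: [-0.4, 0.6, -0.3]
gripper_width: 0.0592
gripper_force: 4.9
```

```bash
cat > look.py <<'E'
from h import *
import sys
p,d=grab_frame("scene"); n=sys.argv[1]; u0,v0,u1,v1=map(int,sys.argv[2:6])
cv2.imwrite(f'pics/{n}.png',cv2.resize(p[v0:v1,u0:u1],None,fx=4,fy=4,interpolation=2))
s=sensors.get_state(); print(s['time'],s['eef_pos'],s['gripper_width'],s['gripper_force'])
E
python3 look.py a 310 130 450 230
```

```text
4.95 [0.49561207 0.31975585 0.04805463] 0.058726980098175945 4.949028957635164
```

View pics/a.png

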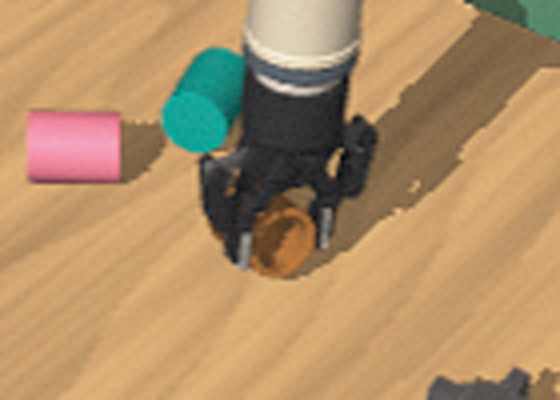

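```bash
cat > tilt.py <<'E'
from h import *
import sys
a=np.array([.889,-.457])
for n in ('scene','top'):
    p,d=grab_frame(n); P=cloud(n,d); P[d==0]=9
    h=cv2.cvtColor(p,cv2.COLOR_BGR2HSV); s=sensors.get_state(); e=s['eef_pos']
    m=(np.linalg.norm(P[...,:2]-e[:2],axis=2)<.1)&(P[...,2]>.012)&(P[...,2]<.2)&(h[...,1]>110)&(h[...,0]<22)
    q=P[m]
    x=(q[:,:2]-e[:2])@a
    print(n,len(q),'along',np.percentile(x,[1,10,50,90,99]).round(3),'z',np.percentile(q[:,2],[1,10,50,90,99]).round(3))
    for lo in np.arange(-.09,.05,.02):
        k=(x>lo)&(x<lo+.02)
        if k.sum()>5: print('  x %.2f n%d z %s'%(lo+.01,k.sum(),np.percentile(q[k,2],[5,95]).round(3)))
E
python3 tilt.py
```

```text
scene 278 along [-0.053 -0.028  0.002  0.014  0.028] z [0.013 0.018 0.032 0.07  0.185]
  x -0.04 n17 z [0.013 0.028]
  x -0.02 n55 z [0.015 0.064]
  x 0.00 n139 z [0.02  0.071]
  x 0.02 n62 z [0.02  0.174]Traceback (most recent call last):
  File "tilt.py", line 10, in <module>
    print(n,len(q),'along',np.percentile(x,[1,10,50,90,99]).round(3),'z',np.percentile(q[:,2],[1,10,50,90,99]).round(3))
                           ~~~~~~~~~~~~~^^^^^^^^^^^^^^^^^^^
    return _quantile_unchecked(
        a, q, axis, out, overwrite_input, method, keepdims, weights)
    return _ureduce(a,
                    func=_quantile_ureduce_func,
    ...<5 lines>...
                    overwrite_input=overwrite_input,
                    method=method)
    r = func(a, **kwargs)
    result = _quantile(arr,
                       quantiles=q,
    ...<2 lines>...
                       out=out,
                       weights=wgt)
    slices_having_nans = np.isnan(arr[-1, ...])
                                  ~~~^^^^^^^^^
IndexError: index -1 is out of bounds for axis 0 with size 0
```

Emit:
{"fn": "move_arm", "kwargs": {
  "increments": [
    [0, 0, -0.03, 0, 0.69],
    [0, 0, -0.06, 0, 0.69],
    [0, 0, -0.09, 0, 0.69],
    [0, 0, -0.12, 0, 0.69],
    [0, 0, -0.12, 0, 0.69]
  ]
}}

```text
time: 5.55
eef_pos: [0.4957, 0.3198, 0.0663]
ee_rot: [0.236, 0.972, 0.0, 0.0]
contact_force: [-0.5, 0.8, -1.8]
gripper_width: 0.0591
gripper_force: 4.9
```

```bash
sed -i "s/('scene','top')/('scene',)/" tilt.py; python3 tilt.py;python3 look.py b 340 150 420 220
```

```text
scene 312 along [-0.052 -0.043 -0.005  0.018  0.026] z [0.015 0.023 0.047 0.083 0.181]
  x -0.06 n11 z [0.017 0.037]
  x -0.04 n70 z [0.015 0.048]
  x -0.02 n51 z [0.018 0.071]
  x 0.00 n106 z [0.034 0.087]
  x 0.02 n73 z [0.04  0.141]
5.65 [0.49534115 0.31960822 0.06566578] 0.05876808732084217 4.920818069949746
```

View pics/b.png

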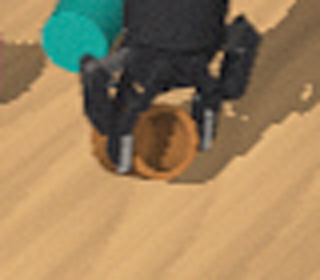

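Emit:
{"fn": "move_arm", "kwargs": {
  "increments": [
    [0, 0, -0.02, 0, 0.69],
    [0, 0, -0.04, 0, 0.69],
    [0, 0, -0.06, 0, 0.69],
    [0, 0, -0.08, 0, 0.69],
    [0, 0, -0.1, 0, 0.69]
  ]
}}

```text
time: 6.15
eef_pos: [0.4953, 0.3196, 0.0808]
ee_rot: [0.236, 0.972, 0.0, 0.0]
contact_force: [-0.1, 0.5, -1.1]
gripper_width: 0.0588
gripper_force: 4.9
```

```bash
python3 tilt.py;python3 look.py c 340 150 420 220
```

```text
scene 319 along [-0.056 -0.045 -0.007  0.017  0.024] z [0.028 0.036 0.061 0.098 0.163]
  x -0.06 n10 z [0.039 0.054]
  x -0.04 n72 z [0.029 0.061]
  x -0.02 n63 z [0.033 0.095]
  x 0.00 n103 z [0.048 0.101]
  x 0.02 n71 z [0.056 0.137]
6.25 [0.49551536 0.31976276 0.08102267] 0.058835475398386336 4.91344160400331
```

View pics/c.png

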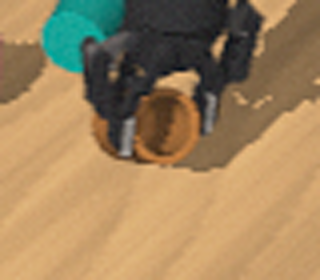

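Emit:
{"fn": "move_arm", "kwargs": {
  "increments": [
    [0, 0, 0.05, 0, 0.69],
    [0, 0, 0.08, 0, 0.69],
    [0, 0, 0.08, 0, 0.693],
    [0, 0, 0.08, 0, 0.693],
    [0, 0, 0.08, 0, 0.693]
  ]
}}

```text
time: 6.75
eef_pos: [0.4952, 0.3196, 0.0684]
ee_rot: [0.236, 0.972, -0.0, -0.0]
contact_force: [-0.2, 0.9, -0.7]
gripper_width: 0.0592
gripper_force: 1.4
```

```bash
python3 tilt.py
```

```text
scene 327 along [-0.053 -0.042 -0.008  0.018  0.025] z [0.014 0.023 0.049 0.083 0.154]
  x -0.06 n12 z [0.021 0.04 ]
  x -0.04 n70 z [0.016 0.048]
  x -0.02 n68 z [0.017 0.084]
  x 0.00 n103 z [0.033 0.087]
  x 0.02 n73 z [0.044 0.136]
```

Emit:
{"fn": "move_arm", "kwargs": {
  "increments": [
    [0, 0, 0, 0, 0.695],
    [0, 0, 0, 0, 0.695],
    [0, 0, 0, 0, 0.695]
  ]
}}

```text
time: 7.1
eef_pos: [0.4954, 0.3196, 0.0686]
ee_rot: [0.236, 0.972, 0.0, 0.0]
contact_force: [-0.2, 1.0, 0.1]
gripper_width: 0.0589
gripper_force: 0.1
```

```bash
python3 tilt.py
```

```text
scene 326 along [-0.052 -0.043 -0.007  0.018  0.026] z [0.013 0.022 0.049 0.084 0.152]
  x -0.06 n6 z [0.028 0.035]
  x -0.04 n80 z [0.014 0.048]
  x -0.02 n56 z [0.014 0.078]
  x 0.00 n113 z [0.031 0.088]
  x 0.02 n70 z [0.045 0.139]
```

Emit:
{"fn": "move_arm", "kwargs": {
  "increments": [
    [0, 0, -0.015, 0, 0.694],
    [0, 0, -0.03, 0, 0.694],
    [0, 0, -0.045, 0, 0.694],
    [0, 0, -0.06, 0, 0.694]
  ]
}}

```text
time: 7.55
eef_pos: [0.4953, 0.3196, 0.0778]
ee_rot: [0.236, 0.972, 0.0, 0.0]
contact_force: [0.2, -0.3, 0.0]
gripper_width: 0.0588
gripper_force: 0.3
```

```bash
python3 tilt.py
```

```text
scene 349 along [-0.058 -0.046 -0.013  0.015  0.025] z [0.014 0.024 0.048 0.083 0.164]
  x -0.06 n20 z [0.027 0.043]
  x -0.04 n82 z [0.015 0.054]
  x -0.02 n91 z [0.02 0.09]
  x 0.00 n92 z [0.032 0.088]
  x 0.02 n62 z [0.047 0.143]
```

Emit:
{"fn": "move_arm", "kwargs": {
  "increments": [
    [0, 0, 0, 0, 0.692],
    [0, 0, -0.03, 0, 0.692],
    [0, 0, -0.06, 0, 0.692],
    [0, 0, -0.1, 0, 0.692],
    [0, 0, -0.1, 0, 0.692]
  ]
}}

```text
time: 8.1
eef_pos: [0.4959, 0.32, 0.0936]
ee_rot: [0.236, 0.972, 0.001, 0.001]
contact_force: [-0.1, -0.3, 1.2]
gripper_width: 0.0592
gripper_force: 0.0
```

```bash
python3 tilt.py
```

```text
scene 459 along [-0.026 -0.021  0.016  0.028  0.032] z [0.013 0.021 0.052 0.073 0.139]
  x -0.02 n100 z [0.039 0.074]
  x 0.00 n82 z [0.018 0.076]
  x 0.02 n263 z [0.015 0.076]
  x 0.04 n14 z [0.019 0.074]
```

```bash
python3 look.py d 330 130 430 230
```

```text
8.2 [0.49551124 0.3197245  0.09288182] 0.05910987936629383 0.0
```

View pics/d.png

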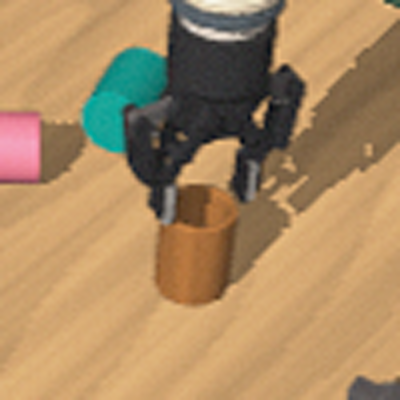

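The beaker now stands upright on the bench, at about (375,190) in the scene, with the fingers touching it with no force. I'll open, rise, and go to the medium bowl's near rim.

Emit:
{"fn": "move_arm", "kwargs": {
  "increments": [
    [0, 0, 0, 0, 0.8],
    [0, 0, 0, 0, 1],
    [0, 0, 0, 0, 1],
    [0, 0, -0.2, 0, 1],
    [0, 0, -0.4, 0, 1]
  ]
}}

```text
time: 8.7
eef_pos: [0.4946, 0.3191, 0.1522]
ee_rot: [0.236, 0.972, -0.001, -0.001]
contact_force: [0.5, 0.4, 0.2]
gripper_width: 0.0855
gripper_force: 0.0
```

```bash
python3 - <<'E'
from plan import *
p,y=cur(); print(p,y)
plan(p,y,[(.4595,-.02,.15,90),(.4595,-.02,.062,90)])
E
python3 tilt.py
```

```text
[0.49456212 0.3191053  0.1521829 ] 152.7420167543728
[-0.391, -1.0, 0.007] 0.222 rows>=4.7
[-1.0, -0.547, 0.007] 0.127 rows>=3.4
[-0.059, -0.006, 0.001] -0.0 rows>=0.2
  -> [ 0.4595 -0.02    0.1499] 89.9
[0.0, -0.0, 0.586] -0.0 rows>=1.8
  -> [ 0.4595 -0.02    0.062 ] 89.9
scene 477 along [-0.027 -0.022  0.012  0.027  0.03 ] z [0.013 0.023 0.054 0.073 0.096]
  x -0.02 n121 z [0.039 0.074]
  x 0.00 n97 z [0.017 0.076]
  x 0.02 n254 z [0.016 0.074]
```

Emit:
{"fn": "move_arm", "kwargs": {
  "increments": [
    [-0.391, -1, 0.007, 0.222, 1],
    [-0.391, -1, 0.007, 0.222, 1],
    [-0.391, -1, 0.007, 0.222, 0.5],
    [-0.391, -1, 0.007, 0.222, 0.5],
    [-0.391, -1, 0.007, 0.222, 0.5]
  ]
}}

```text
time: 9.25
eef_pos: [0.4782, 0.1572, 0.1513]
ee_rot: [0.557, 0.83, -0.0, -0.0]
contact_force: [-0.0, 0.5, 0.1]
gripper_width: 0.0443
gripper_force: 0.0
```

Emit:
{"fn": "move_arm", "kwargs": {
  "increments": [
    [-1, -0.547, 0.007, 0.127, 0.5],
    [-1, -0.547, 0.007, 0.127, 0.5],
    [-1, -0.547, 0.007, 0.127, 0.5],
    [-1, -0.547, 0.007, 0.127, 0.5],
    [-1, -0.547, 0.007, 0.127, 0.5]
  ]
}}

```text
time: 9.75
eef_pos: [0.4607, -0.013, 0.1503]
ee_rot: [0.709, 0.705, -0.0, 0.0]
contact_force: [0.7, 0.4, -0.5]
gripper_width: 0.0425
gripper_force: 0.0
```

Emit:
{"fn": "move_arm", "kwargs": {
  "increments": [
    [-0.059, -0.006, 0, 0, 0.5],
    [-0.059, -0.006, 0, 0, 0.5],
    [-0.059, -0.006, 0, 0, 0.5]
  ]
}}

```text
time: 10.05
eef_pos: [0.4604, -0.0189, 0.1504]
ee_rot: [0.707, 0.707, 0.0, -0.0]
contact_force: [-0.3, 0.2, -0.5]
gripper_width: 0.0427
gripper_force: 0.0
```

```bash
cat > rim.py <<'E'
from h import *
def rim(n,c,z,rr):
    p,d=grab_frame(n); P=cloud(n,d); P[d==0]=9
    h=cv2.cvtColor(p,cv2.COLOR_BGR2HSV)
    m=(abs(np.linalg.norm(P[...,:2]-c,axis=2)-rr)<.014)&(abs(P[...,2]-z)<.006)&(h[...,1]>90)&(h[...,0]<22)
    q=P[m]; from scipy.optimize import least_squares
    s=least_squares(lambda c:np.linalg.norm(q[:,:2]-c,axis=1)-rr,c,loss='soft_l1',f_scale=.003).x
    a=np.arctan2(*(q[:,:2]-s).T[::-1]); print(n,'c',s.round(4),'n',len(q),'z',np.median(q[:,2]).round(4),'sectors',np.histogram(a,8,(-np.pi,np.pi))[0])
    # rim height by quadrant +x,+y,-x,-y
    print('   z quads',[round(float(np.median(q[abs((a-t+np.pi)%(2*np.pi)-np.pi)<.6,2])),4) for t in(0,np.pi/2,np.pi,-np.pi/2)])
E
python3 - <<'E'
from rim import *; from plan import *
for n in('scene','top'):
    rim(n,(.521,-.02),.062,.062); rim(n,(.501,-.361),.078,.094); rim(n,(.498,.318),.074,.0255)
print(cur())
E
```

```text
scene c [ 0.524  -0.0218] n 414 z 0.0603 sectors [40 51 63 62 43 47 58 50]
   z quads [0.0606, 0.0598, 0.0601, 0.0602]
scene c [ 0.5051 -0.3644] n 904 z 0.0768 sectors [111 102 138 136 110  91 103 113]
   z quads [0.0771, 0.0768, 0.0763, 0.077]
scene c [0.4967 0.3176] n 108 z 0.0721 sectors [11 13 15 16  9 13 17 14]
   z quads [0.0729, 0.0711, 0.0735, 0.0725]
top c [ 0.52   -0.0185] n 44 z 0.0618 sectors [ 0  0  0 26 16  2  0  0]
   z quads [0.0618, nan, nan, nan]
top c [ 0.5014 -0.3605] n 561 z 0.0766 sectors [70 78 75 67 59 69 74 69]
   z quads [0.0767, 0.0765, 0.0767, 0.0764]
top c [0.4916 0.3206] n 127 z 0.0731 sectors [17 19 13 14 15 17 17 15]
   z quads [0.072, 0.0724, 0.0736, 0.0733]
(array([ 0.46026685, -0.01910202,  0.15034286]), 89.96766453775133)
  return _methods._mean(a, axis=axis, dtype=dtype,
  ret = ret.dtype.type(ret / rcount)
```

Emit:
{"fn": "move_arm", "kwargs": {
  "increments": [
    [0, 0, 0.2, 0, 0.5],
    [0, 0, 0.4, 0, 0.5],
    [0, 0, 0.5, 0, 0.5],
    [0, 0, 0.588, 0, 0.5],
    [0, 0, 0.588, 0, 0.5]
  ]
}}

```text
time: 10.85
eef_pos: [0.4591, -0.0193, 0.0608]
ee_rot: [0.707, 0.707, -0.001, -0.001]
contact_force: [0.7, 0.6, 0.2]
gripper_width: 0.0432
gripper_force: 0.0
```

Emit:
{"fn": "move_arm", "kwargs": {
  "increments": [
    [0, 0, 0, 0, 0.35],
    [0, 0, 0, 0, 0.25],
    [0, 0, 0, 0, 0.18],
    [0, 0, 0, 0, 0.13],
    [0, 0, 0, 0, 0.1]
  ]
}}

```text
time: 11.35
eef_pos: [0.4605, -0.0195, 0.0628]
ee_rot: [0.708, 0.707, 0.0, 0.0]
contact_force: [-1.6, 0.1, 7.0]
gripper_width: 0.0092
gripper_force: 37.5
```

Emit:
{"fn": "move_arm", "kwargs": {
  "increments": [
    [0, 0, 0, 0, 0.05],
    [0, 0, 0, 0, 0],
    [0, 0, 0, 0, 0],
    [0, 0, 0, 0, 0],
    [0, 0, 0, 0, 0]
  ]
}}

```text
time: 11.85
eef_pos: [0.4604, -0.0195, 0.0629]
ee_rot: [0.708, 0.707, 0.0, 0.0]
contact_force: [-1.4, 0.4, 7.6]
gripper_width: 0.0087
gripper_force: 56.9
```

```bash
python3 - <<'E' 2>/dev/null
from rim import *; from plan import *
rim('scene',(.524,-.0218),.062,.062)
print(cur())
E
```

```text
scene c [ 0.5252 -0.0222] n 357 z 0.0605 sectors [42 47 59 61 45 43 58  2]
   z quads [0.0608, 0.0602, 0.0613, 0.061]
(array([ 0.4604343 , -0.01945328,  0.06286657]), 89.92581666643777)
```

Emit:
{"fn": "move_arm", "kwargs": {
  "increments": [
    [0, 0, -0.05, 0, 0],
    [0, 0, -0.2, 0, 0],
    [0, 0, -0.4, 0, 0],
    [0, 0, -0.6, 0, 0],
    [0, 0, -0.73, 0, 0]
  ]
}}

```text
time: 12.4
eef_pos: [0.4607, -0.0196, 0.1741]
ee_rot: [0.708, 0.707, 0.001, 0.001]
contact_force: [1.1, -0.1, -1.6]
gripper_width: 0.0085
gripper_force: 56.9
```

Emit:
{"fn": "move_arm", "kwargs": {
  "increments": [
    [-0.2, 0, 0, 0, 0],
    [-0.4, -0.03, 0, 0, 0],
    [-0.6, -0.06, 0, 0, 0],
    [-0.8, -0.06, 0, 0, 0],
    [-1, -0.067, 0, 0, 0]
  ]
}}

```text
time: 12.9
eef_pos: [0.4496, -0.1707, 0.1722]
ee_rot: [0.708, 0.707, 0.0, 0.0]
contact_force: [1.0, 0.1, -1.7]
gripper_width: 0.0084
gripper_force: 57.0
```

Emit:
{"fn": "move_arm", "kwargs": {
  "increments": [
    [-0.2, 0, 0, 0, 0],
    [-0.4, -0.03, 0, 0, 0],
    [-0.6, -0.06, 0, 0, 0],
    [-0.8, -0.06, 0, 0, 0],
    [-1, -0.067, 0, 0, 0]
  ]
}}

```text
time: 13.4
eef_pos: [0.4393, -0.3207, 0.1721]
ee_rot: [0.708, 0.707, 0.0, 0.0]
contact_force: [0.5, 1.1, -2.3]
gripper_width: 0.0086
gripper_force: 57.0
```

Emit:
{"fn": "move_arm", "kwargs": {
  "increments": [
    [-0.15, 0, 0, 0, 0],
    [-0.25, 0, 0, 0, 0],
    [-0.281, 0, 0, 0, 0],
    [-0.281, 0, 0, 0, 0],
    [-0.281, 0, 0, 0, 0]
  ]
}}

```text
time: 13.9
eef_pos: [0.4395, -0.3607, 0.1716]
ee_rot: [0.707, 0.707, 0.0, -0.0]
contact_force: [-0.3, -0.5, -3.3]
gripper_width: 0.0086
gripper_force: 57.0
```

```bash
python3 - <<'E' 2>/dev/null
from rim import *; from plan import *
e,y=cur(); print(e,y)
rim('scene',(.505,-.364),e[2],.062)
rim('scene',(.5051,-.3644),.077,.094)
E
```

```text
[ 0.43950198 -0.36065943  0.17157693] 89.94336769761975
scene c [ 0.5037 -0.3634] n 530 z 0.1693 sectors [65 69 83 87 74 65 72 15]
   z quads [0.169, 0.169, 0.1696, 0.1696]
scene c [ 0.5054 -0.3645] n 688 z 0.0768 sectors [ 66 108 139 148 116  93  18   0]
   z quads [0.0766, 0.0766, 0.0772, 0.0772]
```

Emit:
{"fn": "move_arm", "kwargs": {
  "increments": [
    [-0.007, 0.01, 0, 0, 0],
    [-0.007, 0.01, 0.15, 0, 0],
    [-0.007, 0.01, 0.3, 0, 0],
    [-0.007, 0.01, 0.4, 0, 0],
    [-0.007, 0.01, 0.5, 0, 0]
  ]
}}

```text
time: 14.5
eef_pos: [0.4413, -0.3625, 0.0959]
ee_rot: [0.707, 0.707, 0.0, -0.0]
contact_force: [-0.1, -0.1, -1.3]
gripper_width: 0.0088
gripper_force: 57.0
```

Emit:
{"fn": "move_arm", "kwargs": {
  "increments": [
    [0, 0, 0.06, 0, 0],
    [0, 0, 0.11, 0, 0],
    [0, 0, 0.14, 0, 0],
    [0, 0, 0.15, 0, 0],
    [0, 0, 0.15, 0, 0]
  ]
}}

```text
time: 15.0
eef_pos: [0.4413, -0.3628, 0.0744]
ee_rot: [0.708, 0.707, 0.0, 0.0]
contact_force: [-0.4, 0.2, -1.6]
gripper_width: 0.0087
gripper_force: 57.0
```

Emit:
{"fn": "move_arm", "kwargs": {
  "increments": [
    [0, 0, 0.005, 0, 0],
    [0, 0, 0.01, 0, 0],
    [0, 0, 0.01, 0, 0]
  ]
}}

```text
time: 15.3
eef_pos: [0.4413, -0.3628, 0.0729]
ee_rot: [0.708, 0.707, 0.0, 0.0]
contact_force: [0.4, -1.0, -1.8]
gripper_width: 0.009
gripper_force: 57.0
```

Emit:
{"fn": "move_arm", "kwargs": {
  "increments": [
    [0, 0, 0.004, 0, 0],
    [0, 0, 0.008, 0, 0],
    [0, 0, 0.008, 0, 0]
  ]
}}

```text
time: 15.6
eef_pos: [0.4412, -0.3627, 0.0714]
ee_rot: [0.708, 0.707, -0.0, 0.0]
contact_force: [-0.1, 0.3, -2.4]
gripper_width: 0.009
gripper_force: 57.0
```

Emit:
{"fn": "move_arm", "kwargs": {
  "increments": [
    [0, 0, 0.003, 0, 0],
    [0, 0, 0.006, 0, 0],
    [0, 0, 0.006, 0, 0]
  ]
}}

```text
time: 15.9
eef_pos: [0.4412, -0.3627, 0.071]
ee_rot: [0.708, 0.707, -0.0, -0.0]
contact_force: [-1.3, 1.7, 4.5]
gripper_width: 0.0087
gripper_force: 57.5
```

Emit:
{"fn": "move_arm", "kwargs": {
  "increments": [
    [0, 0, 0, 0, 0.08],
    [0, 0, 0, 0, 0.12],
    [0, 0, 0, 0, 0.16],
    [0, 0, 0, 0, 0.18],
    [0, 0, 0, 0, 0.18]
  ]
}}

```text
time: 16.4
eef_pos: [0.4413, -0.3628, 0.0705]
ee_rot: [0.708, 0.707, 0.0, 0.0]
contact_force: [-0.2, 0.8, 0.6]
gripper_width: 0.0151
gripper_force: 0.0
```

Emit:
{"fn": "move_arm", "kwargs": {
  "increments": [
    [0, 0, -0.1, 0, 0.18],
    [0, 0, -0.2, 0, 0.18],
    [0, 0, -0.4, 0, 0.18],
    [0, 0, -0.7, 0, 0.18],
    [0, 0, -0.7, 0, 0.18]
  ]
}}

```text
time: 16.9
eef_pos: [0.4441, -0.3651, 0.1827]
ee_rot: [0.708, 0.707, 0.001, 0.005]
contact_force: [-0.5, 0.2, 0.1]
gripper_width: 0.0149
gripper_force: 0.0
```

```bash
python3 - <<'E' 2>/dev/null
from rim import *; from plan import *
for n in('scene','top'):
    rim(n,(.504,-.3635),.070,.062); rim(n,(.503,-.3625),.077,.094); rim(n,(.494,.319),.074,.0255)
e,y=cur(); print(e,y)
plan(e,y,[(.494,.319,.19,145)])
E
```

```text
scene c [ 0.5054 -0.3655] n 595 z 0.069 sectors [70 66 87 89 71 64 70 78]
   z quads [0.0693, 0.0691, 0.0691, 0.0689]
scene c [ 0.5055 -0.3646] n 969 z 0.0767 sectors [114 107 142 150 115  91 122 128]
   z quads [0.0766, 0.0765, 0.0764, 0.0769]
scene c [0.4965 0.3173] n 121 z 0.0718 sectors [11 15 20 17  8 14 19 17]
   z quads [0.0732, 0.072, 0.0723, 0.0717]
top c [ 0.502  -0.3612] n 223 z 0.0696 sectors [ 0  0  7 48 42 42 50 34]
   z quads [0.0688, 0.0697, 0.0706, nan]
top c [ 0.5009 -0.36  ] n 342 z 0.0767 sectors [ 0  0  7 74 63 76 80 42]
   z quads [0.0768, 0.077, 0.0751, nan]
top c [0.4914 0.3209] n 122 z 0.0727 sectors [15 15 16 14 16 17 15 14]
   z quads [0.0732, 0.0729, 0.0724, 0.0732]
[ 0.44058327 -0.36223614  0.17472834] 89.92266358075359
[1.0, 0.077, -0.022] -0.222 rows>=4.7
[1.0, 0.978, -0.031] -0.084 rows>=4.2
[0.589, 1.0, -0.026] 0.0 rows>=3.5
[0.504, 0.856, -0.023] 0.0 rows>=3.0
  -> [0.4941 0.319  0.19  ] 145.0
```

Emit:
{"fn": "move_arm", "kwargs": {
  "increments": [
    [1, 0.08, -0.1, 0, 0.18],
    [1, 0.08, -0.1, 0, 1],
    [1, 0.08, -0.1, 0, 1],
    [1, 0.08, -0.1, 0, 1]
  ]
}}

```text
time: 17.6
eef_pos: [0.4526, -0.208, 0.1899]
ee_rot: [0.706, 0.708, 0.0, -0.002]
contact_force: [0.4, -0.3, -0.4]
gripper_width: 0.0583
gripper_force: 0.0
```

Emit:
{"fn": "move_arm", "kwargs": {
  "increments": [
    [1, 0.08, 0, 0, 1],
    [1, 0.08, 0, 0, 1],
    [1, 0.08, 0, 0, 1],
    [1, 0.08, 0, 0, 1]
  ]
}}

```text
time: 18.0
eef_pos: [0.4653, -0.0584, 0.1898]
ee_rot: [0.706, 0.708, -0.0, -0.001]
contact_force: [-0.2, -0.6, 0.1]
gripper_width: 0.0852
gripper_force: 0.0
```

Emit:
{"fn": "move_arm", "kwargs": {
  "increments": [
    [1, 0.08, 0, 0, 1],
    [1, 0.08, 0, 0, 1],
    [1, 0.08, 0, 0, 1],
    [1, 0.08, 0, 0, 1]
  ]
}}

```text
time: 18.4
eef_pos: [0.4783, 0.0911, 0.1901]
ee_rot: [0.706, 0.708, 0.0, -0.0]
contact_force: [-0.1, -0.7, -0.2]
gripper_width: 0.0855
gripper_force: 0.0
```

Emit:
{"fn": "move_arm", "kwargs": {
  "increments": [
    [1, 0.08, 0, 0, 1],
    [1, 0.08, 0, 0, 1],
    [1, 0.08, 0, 0, 1],
    [1, 0.08, 0, 0, 1]
  ]
}}

```text
time: 18.8
eef_pos: [0.4912, 0.2409, 0.1901]
ee_rot: [0.707, 0.708, 0.001, -0.0]
contact_force: [1.0, -0.3, 0.3]
gripper_width: 0.0853
gripper_force: 0.0
```

```bash
python3 - <<'E' 2>/dev/null
from plan import *
e,y=cur(); print(e,y)
plan(e,y,[(.494,.319,.13,90),(.494,.319,.075,90)])
E
```

```text
[0.49117876 0.24090507 0.19010096] 90.09106974257827
[0.521, 0.02, 0.401] 0.001 rows>=2.0
  -> [0.4941 0.3191 0.13  ] 89.9
[-0.0, -0.0, 0.366] -0.0 rows>=1.1
  -> [0.4941 0.3191 0.0751] 89.9
```

Emit:
{"fn": "move_arm", "kwargs": {
  "increments": [
    [0.521, 0.02, 0.1, 0, 1],
    [0.521, 0.02, 0.2, 0, 1],
    [0.521, 0.02, 0.4, 0, 1],
    [0.521, 0.02, 0.4, 0, 1]
  ]
}}

```text
time: 19.2
eef_pos: [0.4912, 0.313, 0.1264]
ee_rot: [0.707, 0.707, -0.004, -0.001]
contact_force: [-0.6, -0.4, -0.0]
gripper_width: 0.0853
gripper_force: 0.0
```

Emit:
{"fn": "move_arm", "kwargs": {
  "increments": [
    [0, 0, 0.15, 0, 1],
    [0, 0, 0.3, 0, 1],
    [0, 0, 0.37, 0, 1],
    [0, 0, 0.37, 0, 1]
  ]
}}

```text
time: 19.6
eef_pos: [0.4928, 0.3137, 0.0743]
ee_rot: [0.708, 0.706, -0.001, -0.0]
contact_force: [0.3, 0.0, 0.4]
gripper_width: 0.0854
gripper_force: 0.0
```

Emit:
{"fn": "move_arm", "kwargs": {
  "increments": [
    [0, 0, 0, 0, 0.8],
    [0, 0, 0, 0, 0.74],
    [0, 0, 0, 0, 0.7],
    [0, 0, 0, 0, 0.69],
    [0, 0, 0, 0, 0.68]
  ]
}}

```text
time: 20.1
eef_pos: [0.4931, 0.3155, 0.0755]
ee_rot: [0.708, 0.707, 0.0, -0.0]
contact_force: [-0.1, -0.3, 0.8]
gripper_width: 0.058
gripper_force: 0.3
```

Emit:
{"fn": "move_arm", "kwargs": {
  "increments": [
    [0, 0, 0, 0, 0.67],
    [0, 0, 0, 0, 0.66],
    [0, 0, 0, 0, 0.65],
    [0, 0, 0, 0, 0.65]
  ]
}}

```text
time: 20.5
eef_pos: [0.493, 0.3155, 0.0757]
ee_rot: [0.708, 0.707, 0.0, -0.0]
contact_force: [-4.3, -0.0, 8.2]
gripper_width: 0.0562
gripper_force: 33.3
```

```bash
python3 - <<'E' 2>/dev/null
from rim import *; from plan import *
rim('scene',(.4965,.3173),.074,.0255); print(cur())
E
```

```text
scene c [0.4954 0.3169] n 86 z 0.0718 sectors [10 12 18  9  1  4 17 15]
   z quads [0.0714, 0.0723, 0.0719, 0.0714]
(array([0.49304761, 0.31556094, 0.07577093]), 89.93599593454249)
```

Emit:
{"fn": "move_arm", "kwargs": {
  "increments": [
    [0, 0, -0.05, 0, 0.65],
    [0, 0, -0.2, 0, 0.65],
    [0, 0, -0.4, 0, 0.65],
    [0, 0, -0.6, 0, 0.65],
    [0, 0, -0.75, 0, 0.65]
  ]
}}

```text
time: 21.05
eef_pos: [0.4935, 0.3156, 0.1897]
ee_rot: [0.708, 0.707, 0.001, 0.0]
contact_force: [-0.7, 0.8, -0.9]
gripper_width: 0.0561
gripper_force: 33.4
```

Emit:
{"fn": "move_arm", "kwargs": {
  "increments": [
    [-0.15, 0, 0, 0, 0.65],
    [-0.35, 0, 0, 0, 0.65],
    [-0.55, 0, 0, 0, 0.65],
    [-0.78, 0, 0, 0, 0.65],
    [-1, 0.01, 0, 0, 0.65]
  ]
}}

```text
time: 21.55
eef_pos: [0.4941, 0.1641, 0.1878]
ee_rot: [0.707, 0.707, 0.0, 0.0]
contact_force: [0.6, 0.8, -1.6]
gripper_width: 0.0559
gripper_force: 33.5
```

Emit:
{"fn": "move_arm", "kwargs": {
  "increments": [
    [-0.2, 0, 0, 0, 0.65],
    [-0.4, 0, 0, 0, 0.65],
    [-0.6, 0.01, 0, 0, 0.65],
    [-0.8, 0.02, 0, 0, 0.65],
    [-1, 0.02, 0, 0, 0.65]
  ]
}}

```text
time: 22.05
eef_pos: [0.4973, 0.0141, 0.1879]
ee_rot: [0.708, 0.707, 0.0, 0.0]
contact_force: [0.4, 0.8, -0.9]
gripper_width: 0.0561
gripper_force: 33.4
```

Emit:
{"fn": "move_arm", "kwargs": {
  "increments": [
    [-0.2, 0, 0, 0, 0.65],
    [-0.4, 0, 0, 0, 0.65],
    [-0.6, 0.01, 0, 0, 0.65],
    [-0.8, 0.02, 0, 0, 0.65],
    [-1, 0.02, 0, 0, 0.65]
  ]
}}

```text
time: 22.55
eef_pos: [0.5, -0.136, 0.1879]
ee_rot: [0.708, 0.707, 0.0, 0.0]
contact_force: [-0.3, -0.2, -0.4]
gripper_width: 0.056
gripper_force: 33.4
```

Emit:
{"fn": "move_arm", "kwargs": {
  "increments": [
    [-0.2, 0, 0, 0, 0.65],
    [-0.4, 0, 0, 0, 0.65],
    [-0.6, 0.01, 0, 0, 0.65],
    [-0.8, 0.017, 0, 0, 0.65],
    [-1, 0.017, 0, 0, 0.65]
  ]
}}

```text
time: 23.05
eef_pos: [0.5023, -0.286, 0.1878]
ee_rot: [0.708, 0.707, 0.0, 0.0]
contact_force: [0.4, -0.4, -0.9]
gripper_width: 0.0562
gripper_force: 33.4
```

Emit:
{"fn": "move_arm", "kwargs": {
  "increments": [
    [-0.2, 0, 0, 0, 0.65],
    [-0.35, 0, 0, 0, 0.65],
    [-0.47, 0, 0, 0, 0.65],
    [-0.549, 0, 0, 0, 0.65],
    [-0.549, 0, 0, 0, 0.65]
  ]
}}

```text
time: 23.55
eef_pos: [0.5022, -0.368, 0.1876]
ee_rot: [0.708, 0.706, -0.0, 0.0]
contact_force: [-0.1, 1.0, -1.0]
gripper_width: 0.0559
gripper_force: 33.4
```

```bash
python3 - <<'E' 2>/dev/null
from rim import *; from plan import *
e,y=cur(); print(e,y)
rim('scene',(.5054,-.3655),e[2]-.003,.0255); rim('scene',(.5054,-.3655),.07,.062)
p,_=grab_frame('scene'); cv2.imwrite('pics/e.png',cv2.resize(p[230:390,120:320],None,fx=3,fy=3,interpolation=2))
E
```

```text
[ 0.50222706 -0.36798633  0.18756157] 89.86476940673396
scene c [ 0.5044 -0.3656] n 133 z 0.1842 sectors [34 27 39 17  2  0  2 12]
   z quads [0.1822, nan, 0.1839, 0.1848]
scene c [ 0.5051 -0.3654] n 486 z 0.0687 sectors [73 68 82 85 70 62 41  5]
   z quads [0.0685, 0.0691, 0.0681, 0.0687]
```

View pics/e.png

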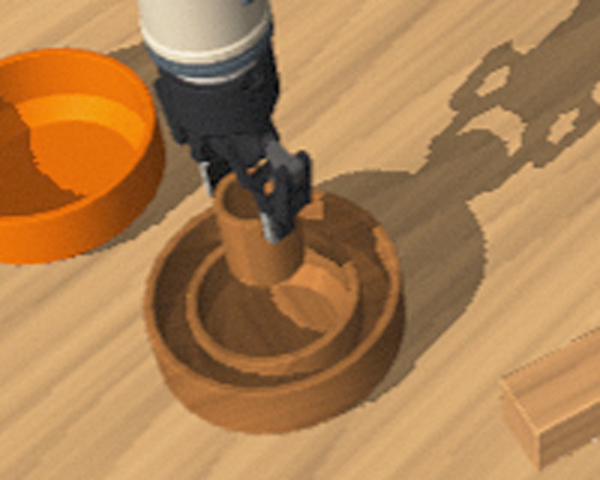

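The picture shows the beaker upright and centred above the nested bowls, around (207,310) in the full picture. Lowering now.

Emit:
{"fn": "move_arm", "kwargs": {
  "increments": [
    [0, 0, 0.15, 0, 0.65],
    [0, 0, 0.3, 0, 0.65],
    [0, 0, 0.42, 0, 0.65],
    [0, 0, 0.52, 0, 0.65],
    [0, 0, 0.52, 0, 0.65]
  ]
}}

```text
time: 24.2
eef_pos: [0.5013, -0.3655, 0.1076]
ee_rot: [0.707, 0.707, -0.0, -0.002]
contact_force: [-0.0, 0.9, -0.5]
gripper_width: 0.0564
gripper_force: 33.4
```

Emit:
{"fn": "move_arm", "kwargs": {
  "increments": [
    [0, 0, 0.04, 0, 0.65],
    [0, 0, 0.07, 0, 0.65],
    [0, 0, 0.09, 0, 0.65],
    [0, 0, 0.1, 0, 0.65],
    [0, 0, 0.1, 0, 0.65]
  ]
}}

```text
time: 24.7
eef_pos: [0.5022, -0.367, 0.0946]
ee_rot: [0.708, 0.707, 0.0, 0.0]
contact_force: [-0.1, -0.5, -1.4]
gripper_width: 0.0561
gripper_force: 33.4
```

Emit:
{"fn": "move_arm", "kwargs": {
  "increments": [
    [0, 0, 0.004, 0, 0.65],
    [0, 0, 0.008, 0, 0.65],
    [0, 0, 0.01, 0, 0.65],
    [0, 0, 0.01, 0, 0.65]
  ]
}}

```text
time: 25.1
eef_pos: [0.5022, -0.367, 0.0931]
ee_rot: [0.708, 0.707, 0.0, -0.0]
contact_force: [0.3, -0.4, -0.5]
gripper_width: 0.0562
gripper_force: 33.4
```

Emit:
{"fn": "move_arm", "kwargs": {
  "increments": [
    [0, 0, 0.004, 0, 0.65],
    [0, 0, 0.006, 0, 0.65],
    [0, 0, 0.006, 0, 0.65]
  ]
}}

```text
time: 25.4
eef_pos: [0.5022, -0.367, 0.0921]
ee_rot: [0.708, 0.707, -0.0, -0.0]
contact_force: [-0.2, -0.5, -1.0]
gripper_width: 0.0558
gripper_force: 33.4
```

Emit:
{"fn": "move_arm", "kwargs": {
  "increments": [
    [0, 0, 0.002, 0, 0.65],
    [0, 0, 0.004, 0, 0.65],
    [0, 0, 0.004, 0, 0.65]
  ]
}}

```text
time: 25.7
eef_pos: [0.5022, -0.3671, 0.0918]
ee_rot: [0.708, 0.707, -0.0, 0.0]
contact_force: [-0.6, 0.2, 1.6]
gripper_width: 0.056
gripper_force: 33.7
```

Emit:
{"fn": "move_arm", "kwargs": {
  "increments": [
    [0, 0, 0.002, 0, 0.65],
    [0, 0, 0.004, 0, 0.65],
    [0, 0, 0.004, 0, 0.65]
  ]
}}

```text
time: 26.0
eef_pos: [0.5023, -0.3671, 0.0918]
ee_rot: [0.708, 0.707, -0.0, 0.0]
contact_force: [-2.8, 1.2, 8.1]
gripper_width: 0.0563
gripper_force: 34.2
```

Contact is made. I'll release slowly, with limited opening, then rise.

Emit:
{"fn": "move_arm", "kwargs": {
  "increments": [
    [0, 0, 0, 0, 0.67],
    [0, 0, 0, 0, 0.69],
    [0, 0, 0, 0, 0.71],
    [0, 0, 0, 0, 0.76],
    [0, 0, 0, 0, 0.8]
  ]
}}

```text
time: 26.5
eef_pos: [0.5022, -0.3669, 0.0908]
ee_rot: [0.708, 0.707, 0.0, -0.0]
contact_force: [0.2, 0.3, -0.7]
gripper_width: 0.068
gripper_force: 0.0
```

Emit:
{"fn": "move_arm", "kwargs": {
  "increments": [
    [0, 0, -0.05, 0, 0.8],
    [0, 0, -0.2, 0, 0.8],
    [0, 0, -0.4, 0, 0.8],
    [0, 0, -0.7, 0, 0.8],
    [0, 0, -0.7, 0, 0.8]
  ]
}}

```text
time: 27.0
eef_pos: [0.505, -0.369, 0.2026]
ee_rot: [0.708, 0.707, 0.001, 0.005]
contact_force: [0.4, -0.0, 0.7]
gripper_width: 0.0688
gripper_force: 0.0
```

Emit:
{"fn": "move_arm", "kwargs": {
  "increments": [
    [0.3, -0.3, -0.2, 0, 0.8],
    [0.6, -0.6, -0.2, 0, 0.8],
    [1, -0.6, -0.2, 0, 0.8],
    [1, -0.6, -0.2, 0, 0.8],
    [1, -0.6, -0.2, 0, 0.8]
  ]
}}

```text
time: 27.5
eef_pos: [0.4104, -0.2135, 0.2261]
ee_rot: [0.707, 0.707, 0.0, -0.001]
contact_force: [-0.1, -0.9, 0.0]
gripper_width: 0.0683
gripper_force: 0.0
```

```bash
python3 - <<'E' 2>/dev/null
from rim import *
rim('scene',(.5054,-.3655),.09,.0255); rim('scene',(.5054,-.3655),.07,.062); rim('scene',(.505,-.3645),.077,.094)
p,_=grab_frame('scene'); cv2.imwrite('pics/f.png',p); print(sensors.get_state()['time'])
E
```

```text
scene c [ 0.5047 -0.3643] n 227 z 0.0885 sectors [28 23 29 32 29 24 29 33]
   z quads [0.0883, 0.0885, 0.0884, 0.089]
scene c [ 0.5051 -0.3655] n 581 z 0.0687 sectors [70 67 84 84 71 56 69 80]
   z quads [0.0686, 0.0687, 0.0684, 0.0688]
scene c [ 0.5053 -0.3645] n 929 z 0.0768 sectors [110 107 131 147 107  94 112 121]
   z quads [0.077, 0.0764, 0.0766, 0.077]
27.7
```

View pics/f.png

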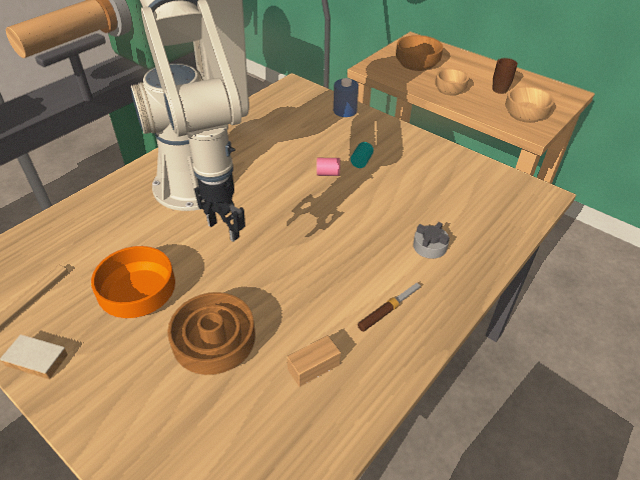

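All three are nested upright and level at (212,330), the other things look undisturbed, and the arm is clear.

```bash
python3 -c "
from bench import r
print(r.finish_job())"
```

```text
the job is handed in; nothing more can be done
None
```

The job is done and handed in at about 28 s: I stood the beaker up and let go of it, set the medium bowl in the large one, then set the beaker in the medium bowl, and the last camera check showed all three level and centred to about 1 mm, the large bowl where it stood and nothing else visibly moved.

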